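# Empty the desk printer's catch tray

### The arm

A 6-joint arm with a two-finger parallel gripper is mounted at the origin on the work surface. World frame = base frame: x ahead of the robot, y to its left, z up, the work surface at z = 0. Lengths are in m, angles in rad, forces in N, time in s.
With the tool pointing down it reaches from about 0.25 to 0.725 m from the base axis. Payload 4 kg.
Tool frame: the origin (TCP) lies midway between the tips of the shut fingers; the grasp point (between the pads) lies bot.pinch_z behind it (bot.pinch_z is the distance from the TCP to the grasp point, in m); z points along the fingers, y is the line along which they close (so a half turn about z gives the same grasp; the last joint's range is limited). The gripper opens to 85 mm and grips with 20 to 120 N. Pads are 22 mm wide; open, the fingers measure 114 mm over their backs; the gripper's body (76 mm by 85 mm) begins 54 mm behind the grasp point. The pads swing forward as they close: fully open they stand 13 mm farther back than shut.
Start: joints at [1.166, 0.241, 0.005, 1.335, 0, 1.571], TCP at [0.197, 0.46, 0.231] pointing down, gripper open.
Joint ranges: [-2.72, 2.72], [-1.05, 1.87], [-1.09, 1.28], [-1.99, 2.15], [-1.42, 1.44], [-3.14, 3.14]. Speed limits (rad/s): [2.79, 2.79, 3.14, 3.14, 3.14, 3.14].

### API

Orientations are given as a unit quaternion [x, y, z, w].
In Python, from workcell import bot gives the robot as it stands.
- The arm moves only by the tool send_path, called after "Call:" as name([rows], argument=value, ...), one row to a line, values as JSON. Schema: {"type":"object","properties":{"motion":{"type":"array","items":{"type":"array","items":{"type":"number"},"minItems":7,"maxItems":7},"minItems":1,"maxItems":10},"only":{"type":"string"},"quiet":{"type":"boolean"},"lines":{"type":"string"}},"required":["motion"],"additionalProperties":false}. motion is a list of rows, 1 to 10 of them, each of 7 numbers: a rotation vector rx, ry, rz in units of 0.25 rad, then dx, dy, dz in units of 5 mm, then the finger opening in m; each row is the pose to reach, as a shift and turn from the pose commanded when the call began, along the tool's axes at that moment; what a row does not reach only later rows make up. A row lasts 1/8 s, in which the tool goes at most 0.0625 m and 0.188 rad, less where a joint would pass 70% of its speed; a pose out of reach is approached as far as the arm can. The fingers move at their own pace and stop on an object; the grip force is fixed at half the most. Time passes only in rows, so rows that do not move let the fingers close. The tool returns the time, the measured TCP pose, the force, the opening and the grip force at its end. only (a regular expression) keeps the lines of the reply that match it, lines (a string "A,B") keeps lines A to B, and quiet returns only ok. Input that does not fit is refused with a message, and nothing moves.
- bot.get_obs(): the state, without advancing time (a new reading comes with each control period).
- bot.camera(name): name is "scene" or "top" or "wrist"; returns the picture (480x640x3 uint8, red, green, blue); there is no depth.
- bot.calibration(name): a dict with "mtx" (3x3 intrinsics, pixels), "R" (3x3) and "t" (3): a world point X has camera coordinates R X + t. Camera axes: x right, y down, z forward; pixel columns grow to the right and rows downward; lengths in m; the calibration is good to about 2 mm. A picture is of the moment at which its call begins: read the wrist's pose just before it. calibration takes no time and is no camera call; for the wrist camera it gives the pose at the moment of the call.
- bot.job_done(): hands the job in; it is judged then, once.
The state is a dict: "clock": time; "joint_pos": joint angles; "joint_vel": joint speeds; "tau": joint torques, N m; "eef_pos": TCP position; "tool_rot": TCP orientation; "ft_force": force on the tool from outside, world axes, zero at the start; "ft_torque": the same for the moment, N m; "grip_width": finger opening in m; "grasp_force": force on a finger pad.
Only numpy, scipy, OpenCV 4.12 (cv2) and the standard library are available. Lean on these libraries where they do the work, as an engineer would, in place of code of your own. Each camera call takes 0.05 s, during which the arm holds its last target. There are 200 camera calls.

### The job

The desk printer has dropped three printed ladder hooks into its catch tray, under its overhead beam. Put the two finished ones (tall web) into the wooden tote, one in each bay, plate down and flat on the tote's floor; set them down, do not drop them, leave the half-finished one (low web) in the tray, and do not disturb the mug, pencil, clip or phone. When both are in, press the printer's button fully down so that it knows its tray is clear, and let go.

Things in the scene. Friction and masses are not known exactly. Their poses are not given: they have to be found in the camera images.
- printer: Desk belt printer, fixed. Origin on the desk under the centre of its catch tray; x roughly away from the robot, y (left) towards its belt. Dark open tray 172 (x) x 262 (y) mm, walls 6 mm, rim 26 mm high. Chute from y = 135, rising to 70 mm at 195; then the belt bed, under 82 mm high, |x| under 100, to y = 455. Tower 320 mm high at x = 130, y = 340; print head at y = 310, under the beam.
- beam (a point): Centre of the underside of the printer's aluminium beam above the tray, 207 mm above the desk; axes as the printer's. The beam is 56 mm wide (x) and 42 high and runs along y, right over the hooks, from 128 mm right of the tray's centre to the tower. A vertical tool cannot get under it; one leaning back towards the robot (about 35 degrees, fingers pointing down and away) passes in front of it.
- tray_floor (a point): Centre of the catch tray's inner floor (160 x 250 mm), axes as the printer's; the three hooks lie about 75 mm apart along y, in any order.
- hook_a: White printed ladder hook in the tray, plate down, a finished one. Origin: centre of the plate's underside, z up, x the printer's x within 0.2 rad. Plate 100 (x) x 36 (y) x 6 mm; along its centre line an upright web 12 mm thick (y), x = -45 to +25 mm, top 56 mm above the underside; a lip as thick at x = 37 to 47 mm, top 36 mm. About 50 to 100 g.
- hook_b: White printed ladder hook in the tray, plate down, a finished one. Origin: centre of the plate's underside, z up, x the printer's x within 0.2 rad. Plate 100 (x) x 36 (y) x 6 mm; along its centre line an upright web 12 mm thick (y), x = -45 to +25 mm, top 56 mm above the underside; a lip as thick at x = 37 to 47 mm, top 36 mm. About 50 to 100 g.
- half_print: White printed ladder hook in the tray, plate down, the half-finished one, to be left in the tray. Origin: centre of the plate's underside, z up, x the printer's x within 0.2 rad. Plate 100 (x) x 36 (y) x 6 mm; along its centre line an upright web 12 mm thick (y), x = -45 to +25 mm, top only 18 mm above the underside; a lip as thick at x = 37 to 47 mm, top 18 mm. About 40 g.
- tote_in (a point): Centre of the inner floor of the wooden tote (loose, 0.9 kg), 8 mm above the desk; axes as the tote's: x roughly away from the robot, y left. Tote 170 (x) x 212 (y) mm outside, walls 8 mm, rim 35 mm above this floor. A divider 8 mm thick along x at y = 0, as high as the walls, parts it into two bays, each 154 (x) x 94 (y) mm, centred at y = +51 and -51 mm.
- clear_button (a joint): The printer's push button: 0 up, 0.006 m fully down (5 N); it springs back when let go.
- clear_button_top (a point): Centre of the button's top (white, 32 mm across, black housing), on the printer's control block, 70 (x) x 90 (y) mm, 35 mm high; pressed straight down. Nothing stands above it.
- mug: White ceramic mug, 80 mm across, 95 mm high, origin under its centre; leave alone.
- pencil: Dark wooden pencil, 170 mm long along its x, 8 mm thick, beyond the tray; leave alone.
- clip: Plastic clip, 85 mm long (x), 28 mm wide, 24 mm high, lying between the robot and the tray; leave alone.
- phone: Black phone, 150 (x) x 72 x 9 mm; leave alone.

How it is judged:
By the outcome, as a careful person would: the job done as asked, in the order asked, and still so for the second after the job is handed in, with the robot touching nothing.
It also fails if it takes over 72 s, if anything falls off the work surface, if the arm or the gripper's body presses on something with over 40 N, if the wrist force passes 120 N, or if a joint passes its speed limit or range.

## Working session

There is one attempt and no reset: what is moved stays moved. The work goes in short steps, Python scripts to look and compute and a tool call to move; the robot and the scene stay as the last step left them, time stands still between calls to the robot, and variables do not carry over. Pictures are saved under pics/ and viewed, at most 10 in all, crops included, and the job is handed in when it is done.

```bash
ls; mkdir -p pics
```

Run:
```python
from workcell import bot
import cv2
print(bot.pinch_z,bot.get_obs())
for n in("scene","top"):
    cv2.imwrite(f"pics/{n}0.png",bot.camera(n)[:,:,::-1]); print(n,bot.calibration(n))
```

```text
pics
workcell.py
0.0187 {'clock': 0.0, 'joint_pos': array([ 1.16596944e+00,  2.41423277e-01,  3.74637153e-03,  1.33521698e+00,
       -2.30996146e-07,  1.57079438e+00]), 'joint_vel': array([ 3.08611618e-04,  1.39034718e-03,  1.26986301e-03,  8.12042598e-05,
       -9.25649564e-04, -8.46726763e-04]), 'tau': array([-2.61412843e-04, -3.72317326e+01,  2.52406722e+01,  1.69642788e-02,
       -3.12189366e-05, -1.51595525e-06]), 'eef_pos': array([0.19668231, 0.45900749, 0.23041628]), 'tool_rot': array([ 2.01033020e-01,  9.79583904e-01, -1.02739214e-03, -2.10728544e-04]), 'ft_force': array([ 0.18952004, -0.12137342,  0.01493655]), 'ft_torque': array([-0.01108919,  0.02115846, -0.00540566]), 'grasp_force': 0.0, 'grip_width': 0.08552974623182649}
scene {'mtx': array([[452.4134232 ,   0.        , 319.97711562],
       [  0.        , 452.4134232 , 236.88723484],
       [  0.        ,   0.        ,   1.        ]]), 'R': array([[-0.86000241,  0.5102581 ,  0.00570339],
       [ 0.35202417,  0.6013281 , -0.71727505],
       [-0.36942501, -0.61485054, -0.6967668 ]]), 't': array([ 0.47822655, -0.10121472,  1.35680804])}
top {'mtx': array([[621.95938518,   0.        , 317.66196561],
       [  0.        , 621.95938518, 228.62172855],
       [  0.        ,   0.        ,   1.        ]]), 'R': array([[ 0.02835862, -0.99918865,  0.02859785],
       [-0.98905603, -0.03219206, -0.14398553],
       [ 0.14478933, -0.02420164, -0.98916648]]), 't': array([-0.02285158,  0.55138059,  1.29305016])}
```

View pics/scene0.png

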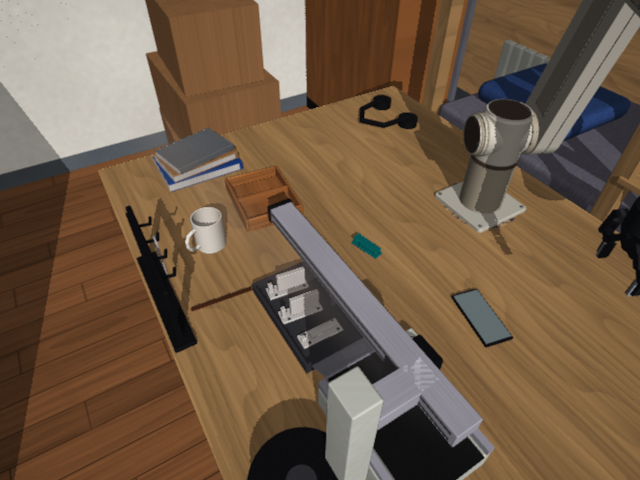

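View pics/top0.png

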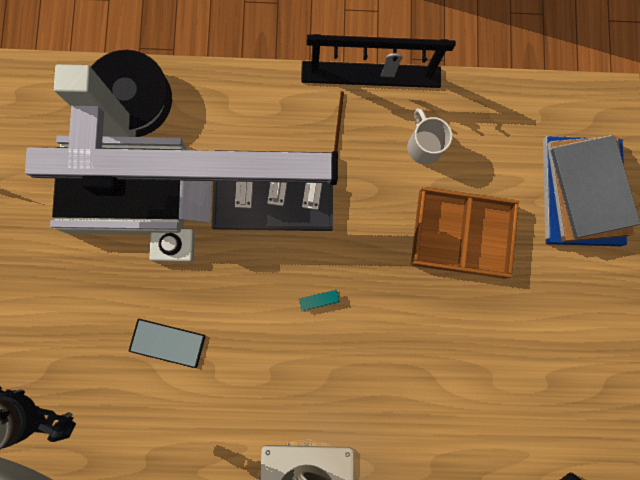

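The top view shows the tray at (213–332, 180–228), with hooks at columns 243, 276 and 312. The tote is at (413–518, 188–277), the button at (170, 243) and the beam at rows 150–182. In the scene view the two hooks on the mug side (columns 290 and 303) are tall, and the belt-side one (325, 333) is low.

Run:
```python
import cv2
s=cv2.imread("pics/scene0.png");t=cv2.imread("pics/top0.png")
cv2.imwrite("pics/c1.png",cv2.resize(t[172:262,140:340],None,fx=4,fy=4,interpolation=2))
cv2.imwrite("pics/c2.png",cv2.resize(s[260:360,250:350],None,fx=6,fy=6,interpolation=2))
```

```text
(no output)
```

View pics/c1.png

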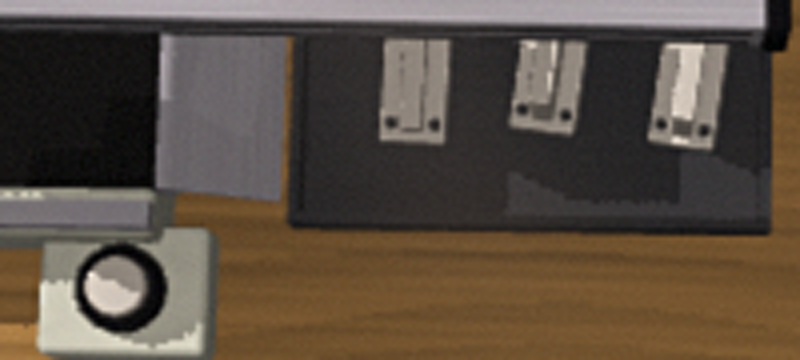

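View pics/c2.png

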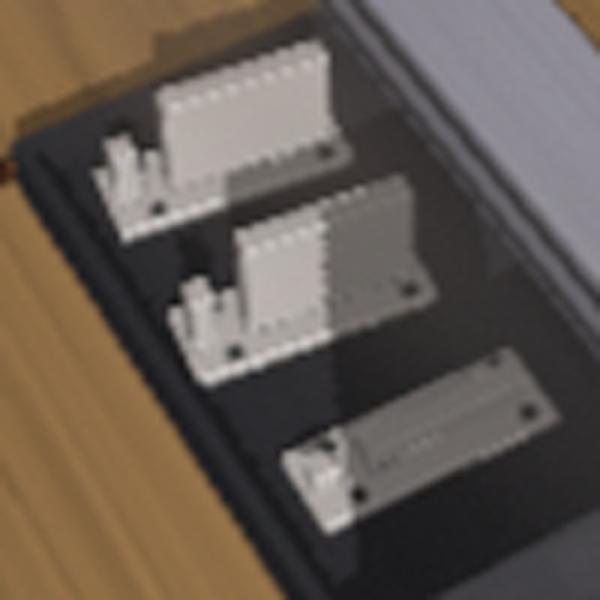

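The top crop shows near-plate corners at about (650,143)/(714,150) for the right hook and (510,127)/(574,135) for the middle one. The scene crop shows the tall webs, with top edges (160,98)→(328,45) and (237,230)→(410,180), and the low web nearest the belt. I'll fit each hook's pose to both views.

Create h.py:
```python
import numpy as np, json
from scipy.optimize import least_squares
from scipy.spatial.transform import Rotation as R
from workcell import bot
def proj(c,X):
    p=(c["R"]@np.asarray(X,float).T).T+c["t"]; q=p@c["mtx"].T; return q[:,:2]/q[:,2:]
def fit(views,p0,free=(1,1,1,1)):
    # views: list (calib, model points, pixels); pose x,y,z,yaw
    f=np.array(free,bool); p0=np.array(p0,float)
    def full(q): p=p0.copy(); p[f]=q; return p
    def res(q):
        p=full(q); M=R.from_euler("z",p[3]).as_matrix()
        return np.concatenate([(proj(c,np.array(m)@M.T+p[:3])-u).ravel() for c,m,u in views])
    s=least_squares(res,p0[f]); return full(s.x).round(4),res(s.x).reshape(-1,2).round(1).tolist()
def crop(px,s,o): return (np.array(px,float)+.5)/s-.5+np.array(o)
```

Run:
```python
from h import *
T=bot.calibration("top");S=bot.calibration("scene")
ct=lambda p:crop(p,4,(140,172)); cs=lambda p:crop(p,6,(250,260))
mt=[[-.05,.018,.006],[-.05,-.018,.006]]
ms=[[.05,.018,0],[.05,-.018,.006],[-.05,.018,.006],[.025,.006,.056],[-.045,.006,.056]]
for n,a,b in (("right",[[650,140],[714,148]],[[125,241],[97,170],[352,150],[163,105],[328,58]]),
              ("mid",[[511,124],[574,132]],[[208,386],[170,310],[437,293],[241,242],[411,188]])):
    print(n,fit([(T,mt,ct(a)),(S,ms,cs(b))],[.5,0,0,0]))
# tray rim near corners + tote rim corners (top z 0.043) 
print("tray",fit([(T,[[-.086,.131,.026],[-.086,-.131,.026]],ct([[292,226],[770,234]]))],[.5,.1,0,0],(1,1,0,1)))
m=[[.085,.106,.043],[.085,-.106,.043],[-.085,-.106,.043],[-.085,.106,.043]]
print("tote",fit([(T,m,[[425,188],[518,200],[513,277],[413,264]]),(S,m,[[247,228],[227,180],[280,167],[299,203]])],[.4,-.3,0,0]))
```

```text
right (array([ 0.652 ,  0.0046,  0.0088, -0.1182]), [[0.2, -0.6], [0.4, -0.1], [-0.1, 0.0], [-0.5, -0.5], [0.7, 0.6], [0.3, 0.6], [0.5, -0.5]])
mid (array([ 0.658 ,  0.0819,  0.0103, -0.1062]), [[0.0, -0.4], [0.6, -0.1], [-1.1, 0.0], [-0.5, -0.6], [0.7, -0.8], [0.7, 1.3], [1.0, 0.2]])
tray (array([0.6356, 0.0924, 0.    , 0.0155]), [[-0.9, -0.0], [0.9, 0.0]])
tote (array([ 0.5558, -0.331 , -0.0103, -0.1105]), [[-1.6, -0.8], [1.1, 0.9], [-1.1, 0.8], [1.4, -0.0], [-0.9, -4.5], [-2.2, 0.5], [-2.7, 0.2], [4.4, 4.2]])
```

Add to h.py:
```python
def cur():
    o=bot.get_obs(); return o["eef_pos"],R.from_quat(o["tool_rot"]),o
def ori(yaw,lean,flip=False):
    # tool z = forward/down, y = left (flip: right)
    z=np.array([np.sin(lean),0,-np.cos(lean)]); y=np.array([0,-1. if flip else 1.,0])
    return R.from_euler("z",yaw)*R.from_matrix(np.c_[np.cross(y,z),y,z])
def delta(tcp,rot):
    p,r,_=cur(); return (r.inv()*rot).as_rotvec().round(3),r.inv().apply(np.array(tcp)-p).round(4)
def tcp_for(org,yaw,loc,rot,back=0):
    # TCP that puts the grasp point at loc of the object, backed off along tool z
    return np.array(org)+R.from_euler("z",yaw).apply(loc)+rot.as_matrix()[:,2]*(bot.pinch_z-back)
```

Run:
```python
from h import *
c=bot.calibration("wrist");p,r,o=cur()
print("cam in tool",r.inv().apply(-c["R"].T@c["t"]-p),(r.inv().as_matrix()@c["R"].T).round(2).tolist(),c["mtx"])
L=np.radians(37)
for f in(0,1):
    q=ori(-.118,L,f);t=tcp_for([.652,.0046,.007],-.118,[-.025,0,.038],q,.16);print(f,t,delta(t,q))
```

```text
cam in tool [ 0.08353837  0.0018139  -0.14283832] [[-0.0, -0.95, -0.32], [1.0, -0.0, 0.0], [-0.0, -0.32, 0.95]] [[399.57770792   0.         324.26571008]
 [  0.         399.57770792 242.81456568]
 [  0.           0.           1.        ]]
0 [0.54272872 0.01755419 0.1578472 ] (array([-0.094, -0.642, -0.276]), array([-0.4919, -0.2694,  0.0732]))
1 [0.54272872 0.01755419 0.1578472 ] (array([-0.91 ,  0.134,  2.719]), array([-0.4919, -0.2694,  0.0732]))
```

The rows are not in the units I measure in: shifts go in units of 5 mm and turns go in units of 0.25 rad. I convert before sending: -0.4919 m is -98.38, -0.2694 m is -53.88, -0.642 rad is -2.568.

Call:
send_path([
  [-0.376, -2.568, -1.104, -98.38, -53.88, 14.64, 0.05],
  [-0.376, -2.568, -1.104, -98.38, -53.88, 14.64, 0.05],
  [-0.376, -2.568, -1.104, -98.38, -53.88, 14.64, 0.05],
  [-0.376, -2.568, -1.104, -98.38, -53.88, 14.64, 0.05],
  [-0.376, -2.568, -1.104, -98.38, -53.88, 14.64, 0.05],
  [-0.376, -2.568, -1.104, -98.38, -53.88, 14.64, 0.05],
  [-0.376, -2.568, -1.104, -98.38, -53.88, 14.64, 0.05],
  [-0.376, -2.568, -1.104, -98.38, -53.88, 14.64, 0.05],
  [-0.376, -2.568, -1.104, -98.38, -53.88, 14.64, 0.05],
  [-0.376, -2.568, -1.104, -98.38, -53.88, 14.64, 0.05],
])

```text
clock: 1.35
eef_pos: [0.5442, 0.0134, 0.1575]
tool_rot: [0.06, 0.946, -0.02, 0.317]
ft_force: [-0.8, 0.1, 0.4]
grip_width: 0.0499
grasp_force: 0.0
```

Run:
```python
from h import *
import cv2
print(bot.get_obs()["joint_pos"].round(3))
q=ori(-.118,np.radians(37));t=tcp_for([.652,.0046,.007],-.118,[-.025,0,.038],q,.16);print(delta(t,q))
cv2.imwrite("pics/w1.png",bot.camera("wrist")[:,:,::-1]); c=bot.calibration("wrist"); np.savez("w1.npz",**c)
```

```text
[ 0.1    0.011 -0.711  0.215 -0.135  0.183]
(array([-0.005,  0.   , -0.008]), array([ 0.0014,  0.004 , -0.0015]))
```

View pics/w1.png

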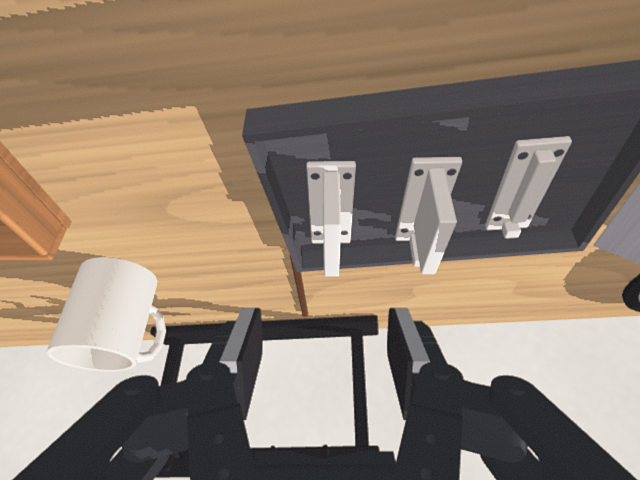

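The wrist view shows the right hook's plate corners at (307,162), (355,162) and (312,242), and the middle one's at (413,158), (461,157) and (397,240). I'll refit all three views together.

Run:
```python
from h import *
T=bot.calibration("top");S=bot.calibration("scene");W=dict(np.load("w1.npz"))
ct=lambda p:crop(p,4,(140,172)); cs=lambda p:crop(p,6,(250,260))
mt=[[-.05,.018,.006],[-.05,-.018,.006]]
ms=[[.05,.018,0],[.05,-.018,.006],[-.05,.018,.006],[.025,.006,.056],[-.045,.006,.056]]
mw=[[-.05,-.018,.006],[-.05,.018,.006],[.05,-.018,.006]]
web=[[-.045,-.006,.056],[-.045,.006,.056],[.025,-.006,.056],[.025,.006,.056]]
for n,a,b,w in (("right",[[650,140],[714,148]],[[125,241],[97,170],[352,150],[163,105],[328,58]],[[307,162],[355,162],[312,242]]),
              ("mid",[[511,124],[574,132]],[[208,386],[170,310],[437,293],[241,242],[411,188]],[[413,158],[461,157],[397,240]])):
    a=[(T,mt,ct(a)),(S,ms,cs(b)),(W,mw,w)]
    p,r=fit(a,[.65,0,0,0]);print(n,p,r); p,r=fit(a[2:],[.65,0,.006,0]);print(" wrist only",p,r)
    print(proj(W,R.from_euler("z",p[3]).apply(web)+p[:3]).round())
```

```text
right [ 0.6498  0.0082  0.0033 -0.1207] [[-1.5, 0.8], [-1.4, 1.3], [1.6, 2.1], [1.1, 1.6], [2.2, 2.7], [2.0, 2.8], [2.1, 1.7], [-1.9, 2.0], [-0.5, 1.8], [-2.3, -0.6]]
 wrist only [ 0.6466  0.0101  0.0053 -0.1068] [[-1.0, 0.7], [1.0, -0.0], [-0.0, -0.8]]
[[323. 222.]
 [341. 222.]
 [325. 275.]
 [339. 275.]]
mid [ 0.6544  0.0855  0.0043 -0.1004] [[-1.4, 1.7], [-0.9, 1.9], [1.3, 2.1], [1.7, 1.4], [2.7, 1.1], [3.0, 3.5], [3.1, 2.2], [-2.2, 2.2], [0.1, 2.2], [-3.0, -0.7]]
 wrist only [ 0.6523  0.0869  0.005  -0.0795] [[-1.4, 0.9], [1.5, 0.1], [-0.2, -1.3]]
[[439. 218.]
 [457. 218.]
 [422. 272.]
 [437. 272.]]
```

Run:
```python
from h import *
y=-.11;q=ori(y,np.radians(37));t=tcp_for([.647,.0095,.005],y,[-.025,0,.038],q);print(t,delta(t,q))
```

```text
[0.63333702 0.01100902 0.02806552] (array([-0.007, -0.001, -0.012]), array([0.0055, 0.0068, 0.1573]))
```

Call:
send_path([
  [-0.028, 0, -0.048, 1.1, 1.36, 8, 0.05],
  [-0.028, 0, -0.048, 1.1, 1.36, 18, 0.05],
  [-0.028, 0, -0.048, 1.1, 1.36, 26, 0.05],
  [-0.028, 0, -0.048, 1.1, 1.36, 31.4, 0.05],
  [-0.028, 0, -0.048, 1.1, 1.36, 31.4, 0.05],
  [-0.028, 0, -0.048, 1.1, 1.36, 31.4, 0.05],
])

```text
clock: 2.15
eef_pos: [0.6325, 0.0159, 0.0298]
tool_rot: [0.049, 0.947, -0.016, 0.317]
ft_force: [-0.4, 0.5, 1.0]
grip_width: 0.0502
grasp_force: 0.0
```

Run:
```python
from h import *
import cv2
print(bot.get_obs()["joint_pos"].round(3))
y=-.11;q=ori(y,np.radians(37));t=tcp_for([.647,.0095,.005],y,[-.025,0,.038],q);print(t,delta(t,q))
cv2.imwrite("pics/w2.png",bot.camera("wrist")[:,:,::-1])
```

```text
[ 0.077  0.41  -0.66  -0.138 -0.108  0.143]
[0.63333702 0.01100902 0.02806552] (array([0.004, 0.   , 0.006]), array([-0.    , -0.0048,  0.0021]))
```

View pics/w2.png

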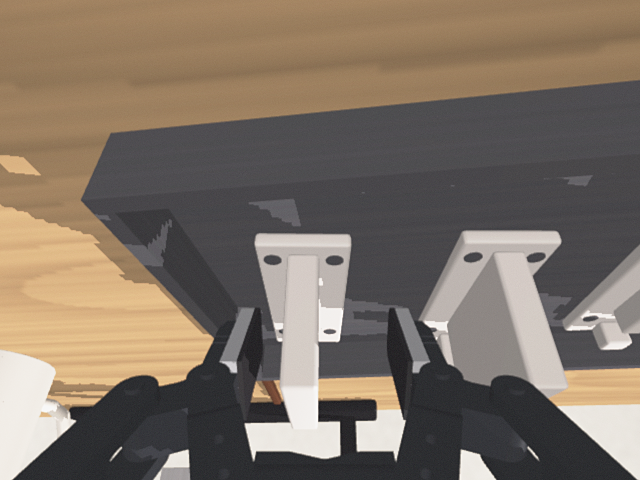

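The web sits at column ~301 between pads centred on ~325, about 7 mm to the tool's −y. I'll shift and close.

Call:
send_path([
  [0.016, 0, 0.024, 0, -1.4, 0.4, 0.05],
  [0.016, 0, 0.024, 0, -1.4, 0.4, 0.05],
  [0.016, 0, 0.024, 0, -1.4, 0.4, 0.005],
  [0.016, 0, 0.024, 0, -1.4, 0.4, 0.005],
  [0.016, 0, 0.024, 0, -1.4, 0.4, 0.005],
  [0.016, 0, 0.024, 0, -1.4, 0.4, 0.005],
  [0.016, 0, 0.024, 0, -1.4, 0.4, 0.005],
])

```text
clock: 3.08
eef_pos: [0.6339, 0.0073, 0.0282]
tool_rot: [0.053, 0.947, -0.018, 0.317]
ft_force: [-3.5, -0.3, 4.7]
grip_width: 0.0113
grasp_force: 59.1
```

Run:
```python
from h import *
p,r,_=cur();print(r.inv().apply([0,0,1]).round(3), r.as_euler("xyz"))
```

```text
[-0.603  0.    -0.798] [3.14153952 0.64715465 3.029631  ]
```

Scaled: -0.01 m is -2, -0.12 m is -24.

Call:
send_path([
  [0, 0, 0, -1.2, 0, -1.6, 0.005],
  [0, 0, 0, -2, 0, -8, 0.005],
  [0, 0, 0, -2, 0, -16, 0.005],
  [0, 0, 0, -2, 0, -24, 0.005],
  [0, 0, 0, -2, 0, -24, 0.005],
])

```text
clock: 3.7
eef_pos: [0.5703, 0.015, 0.1328]
tool_rot: [0.053, 0.946, -0.017, 0.319]
ft_force: [0.5, 0.6, -1.1]
grip_width: 0.0112
grasp_force: 58.5
```

Run:
```python
from h import *
y=-.11;q=ori(y,np.radians(37));o=np.array([.556,-.331,.1])+R.from_euler("z",y).apply([0,-.051,0]);t=tcp_for(o,y,[-.025,0,.038],q);print(t,delta(t,q))
```

```text
[ 0.53673833 -0.38018274  0.12306552] (array([ 0.001,  0.006, -0.002]), array([-0.0027, -0.3965,  0.0136]))
```

Scaled: -0.396 m is -79.2, -0.38 m is -76, 0.006 rad is 0.024.

Call:
send_path([
  [0, 0, 0, 0, -10, 0, 0.005],
  [0, 0, 0, 0, -22, 0, 0.005],
  [0, 0, 0, 0, -34, 0, 0.005],
  [0, 0, 0, 0, -46, 0, 0.005],
  [0, 0, 0, 0, -58, 0, 0.005],
  [0, 0.024, 0, 0, -70, 0, 0.005],
  [0, 0.024, 0, 0, -76, 0, 0.005],
  [0, 0.024, 0, 0, -79.2, 0, 0.005],
  [0, 0.024, 0, 0, -79.2, 0, 0.005],
  [0, 0.024, 0, 0, -79.2, 0, 0.005],
])

```text
clock: 4.95
eef_pos: [0.5257, -0.3773, 0.1288]
tool_rot: [0.053, 0.948, -0.017, 0.314]
ft_force: [0.1, -0.1, -1.6]
grip_width: 0.0111
grasp_force: 58.9
```

Run:
```python
from h import *
import cv2
print(bot.get_obs()["joint_pos"].round(3))
cv2.imwrite("pics/w3.png",bot.camera("wrist")[:,:,::-1]); c=bot.calibration("wrist"); np.savez("w3.npz",**c)
```

```text
[-0.803  0.302 -0.415  0.334  0.392 -0.587]
```

View pics/w3.png

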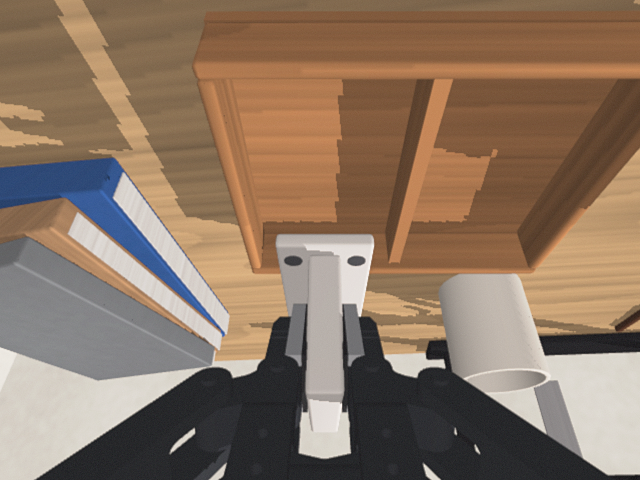

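The tote's outer rim corners are at (195,65), (253,272) and (535,271). The divider's ends are at (434,79) and (395,262), and the hook is held straight.

Run:
```python
from h import *
W=dict(np.load("w3.npz"))
m=[[-.085,-.106,.043],[-.077,0,.043],[.077,0,.043],[.085,-.106,.043],[.085,.106,.043]]
u=[[195,65],[434,79],[395,262],[253,272],[535,271]]
print(fit([(W,m,u)],[.55,-.33,0,0]),"\n",fit([(W,m,u)],[.55,-.33,0,0],(1,1,0,1)))
T=bot.calibration("top");mt=[[.085,.106,.043],[.085,-.106,.043],[-.085,-.106,.043],[-.085,.106,.043]]
print(fit([(T,mt,[[425,188],[518,200],[513,277],[413,264]])],[.4,-.3,0,0],(1,1,0,1)))
# held hook plate near corners seen
p,r,_=cur();g=p-r.as_matrix()[:,2]*bot.pinch_z;yaw=-.11
print(g,proj(W,g-R.from_euler("z",yaw).apply([-.025,0,.038])+R.from_euler("z",yaw).apply([[-.05,-.018,.006],[-.05,.018,.006]])))
```

```text
(array([ 0.5602, -0.3273, -0.007 , -0.0903]), [[-3.4, 1.8], [4.2, 0.1], [-0.7, 1.6], [2.9, -1.3], [-3.5, -3.6]]) 
 (array([ 0.556 , -0.3271,  0.    , -0.0949]), [[-9.6, 1.0], [9.4, 0.9], [0.2, 6.8], [0.2, 3.5], [0.5, 1.9]])
(array([ 0.5548, -0.3283,  0.    , -0.1049]), [[-2.1, -1.1], [1.3, 0.1], [-0.5, 0.7], [1.3, 0.3]])
[ 0.51475804 -0.37586316  0.14401414] [[268.34287372 237.35401558]
 [369.99678612 237.1736381 ]]
```

Create pl.py:
```python
import sys
from h import *
# usage: pl.py bayY z  -> delta for held hook
by,z=map(float,sys.argv[1:3]);tote=np.array([.556,-.328,z]);ty=-.098;y=-.105
q=ori(y,np.arcsin(.603));o=tote+R.from_euler("z",ty).apply([0,by,0]);t=tcp_for(o,y,[-.025,0,.038],q);print(t,*delta(t,q))
```

```bash
python3 pl.py -.051 .012
```

```text
[ 0.53736168 -0.37731693  0.03508224] [-0.002 -0.008 -0.005] [0.0469 0.0009 0.0822]
```

Scaled: -0.0096 m is -1.92, 0.0074 m is 1.48, -0.008 rad is -0.032.

Call:
send_path([
  [-0.008, -0.032, -0.02, -1.92, 0.18, 1.48, 0.005],
  [-0.008, -0.032, -0.02, 1.6, 0.18, 6.2, 0.005],
  [-0.008, -0.032, -0.02, 5.2, 0.18, 10.8, 0.005],
  [-0.008, -0.032, -0.02, 7.6, 0.18, 14, 0.005],
  [-0.008, -0.032, -0.02, 9.4, 0.18, 16.4, 0.005],
  [-0.008, -0.032, -0.02, 9.4, 0.18, 16.4, 0.005],
  [-0.008, -0.032, -0.02, 9.4, 0.18, 16.4, 0.005],
])

```text
clock: 5.88
eef_pos: [0.5381, -0.3792, 0.0367]
tool_rot: [0.05, 0.946, -0.018, 0.319]
ft_force: [1.3, -0.8, -0.6]
grip_width: 0.0114
grasp_force: 58.8
```

```bash
python3 pl.py -.051 .008
```

```text
[ 0.53736168 -0.37731693  0.03108224] [-0.002  0.003  0.001] [0.0041 0.0018 0.0039]
```

Call:
send_path([
  [0, 0.012, 0, 0.26, 0, 0.32, 0.005],
  [0, 0.012, 0, 0.5, 0, 0.64, 0.005],
  [0, 0.012, 0, 0.5, 0, 0.64, 0.005],
])

```text
clock: 6.25
eef_pos: [0.5371, -0.3793, 0.0319]
tool_rot: [0.05, 0.947, -0.018, 0.317]
ft_force: [-0.4, 0.3, -1.9]
grip_width: 0.0111
grasp_force: 58.8
```

Call:
send_path([
  [0, 0, 0, 0.12, 0, 0.16, 0.005],
  [0, 0, 0, 0.2, 0, 0.26, 0.005],
  [0, 0, 0, 0.2, 0, 0.26, 0.005],
])

```text
clock: 6.62
eef_pos: [0.5371, -0.3794, 0.0302]
tool_rot: [0.05, 0.947, -0.017, 0.317]
ft_force: [-0.1, 0.1, 0.6]
grip_width: 0.0114
grasp_force: 59.2
```

Scaled: 0.0008 m is 0.16, 0.0006 m is 0.12.

Call:
send_path([
  [0, 0, 0, 0.12, 0, 0.16, 0.005],
  [0, 0, 0, 0.12, 0, 0.16, 0.005],
  [0, 0, 0, 0.12, 0, 0.16, 0.005],
])

```text
clock: 7.0
eef_pos: [0.5375, -0.3796, 0.0302]
tool_rot: [0.05, 0.947, -0.018, 0.318]
ft_force: [-3.3, 1.7, 5.5]
grip_width: 0.0117
grasp_force: 60.1
```

Scaled: -0.12 m is -24, -0.16 m is -32.

Call:
send_path([
  [0, 0, 0, 0, 0, 0, 0.02],
  [0, 0, 0, 0, 0, 0, 0.04],
  [0, 0, 0, 0, 0, 0, 0.045],
  [0, 0, 0, 0, 0, -6, 0.045],
  [0, 0, 0, 0, 0, -14, 0.045],
  [0, 0, 0, 0, 0, -24, 0.045],
  [0, 0, 0, 0, 0, -32, 0.045],
  [0, 0, 0, 0, 0, -32, 0.045],
])

```text
clock: 8.0
eef_pos: [0.4414, -0.3706, 0.1602]
tool_rot: [0.05, 0.946, -0.02, 0.319]
ft_force: [0.3, 0.1, 0.0]
grip_width: 0.0451
grasp_force: 0.0
```

Run:
```python
from h import *
import cv2
cv2.imwrite("pics/w4.png",bot.camera("wrist")[:,:,::-1])
y=-.09;q=ori(y,np.arcsin(.603));t=tcp_for([.6525,.084,.005],y,[-.025,0,.038],q,.15);print(t,*delta(t,q))
```

```text
[0.54874772 0.093363   0.14774342] [-0.014  0.001 -0.012] [-0.04    0.4721  0.0415]
```

View pics/w4.png

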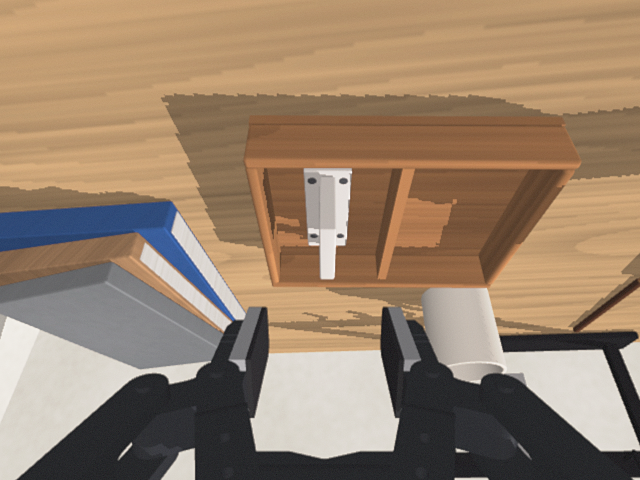

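The finished hook lies flat in the right bay (plate 305–350, 170–245). On to the middle hook.

Scaled: 0.472 m is 94.4, 0.41 m is 82, -0.014 rad is -0.056.

Call:
send_path([
  [0, 0, 0, -8, 10, 6, 0.05],
  [0, 0, 0, -8, 22, 6, 0.05],
  [0, 0, 0, -8, 34, 6, 0.05],
  [0, 0, 0, -8, 46, 6, 0.05],
  [0, 0, 0, -8, 58, 6, 0.05],
  [-0.056, 0, -0.048, -8, 70, 8, 0.05],
  [-0.056, 0, -0.048, -8, 82, 8.2, 0.05],
  [-0.056, 0, -0.048, -8, 94.4, 8.2, 0.05],
  [-0.056, 0, -0.048, -8, 94.4, 8.2, 0.05],
  [-0.056, 0, -0.048, -8, 94.4, 8.2, 0.05],
])

```text
clock: 9.3
eef_pos: [0.5469, 0.0951, 0.1457]
tool_rot: [0.041, 0.948, -0.013, 0.316]
ft_force: [-0.3, -0.2, -0.7]
grip_width: 0.0499
grasp_force: 0.0
```

Run:
```python
from h import *
import cv2
print(bot.get_obs()["joint_pos"].round(3))
y=-.09;q=ori(y,np.arcsin(.603))
for b in(.05,0): t=tcp_for([.6525,.083,.005],y,[-.025,0,.038],q,b);print(t,*delta(t,q))
```

```text
[ 0.293  0.065 -0.685  0.212 -0.223  0.31 ]
[0.60880367 0.08694332 0.0679693 ] [ 0.003 -0.005  0.002] [-0.0033 -0.0028  0.0996]
[0.63883164 0.08423348 0.02808224] [ 0.003 -0.005  0.002] [-0.0036 -0.003   0.1496]
```

Scaled: 0.149 m is 29.8, 0.13 m is 26, -0.005 rad is -0.02.

Call:
send_path([
  [0.012, -0.02, 0.008, -0.7, -0.6, 8, 0.05],
  [0.012, -0.02, 0.008, -0.7, -0.6, 18, 0.05],
  [0.012, -0.02, 0.008, -0.7, -0.6, 26, 0.05],
  [0.012, -0.02, 0.008, -0.7, -0.6, 29.8, 0.05],
  [0.012, -0.02, 0.008, -0.7, -0.6, 29.8, 0.05],
  [0.012, -0.02, 0.008, -0.7, -0.6, 29.8, 0.05],
])

```text
clock: 10.05
eef_pos: [0.6392, 0.082, 0.0307]
tool_rot: [0.045, 0.947, -0.014, 0.319]
ft_force: [-1.2, 0.4, 0.6]
grip_width: 0.0497
grasp_force: 0.0
```

Run:
```python
from h import *
import cv2
y=-.09;q=ori(y,np.arcsin(.603));t=tcp_for([.6525,.083,.005],y,[-.025,0,.038],q);print(t,*delta(t,q))
cv2.imwrite("pics/w5.png",bot.camera("wrist")[:,:,::-1])
```

```text
[0.63883164 0.08423348 0.02808224] [-0.001  0.003 -0.004] [0.0021 0.0022 0.0018]
```

View pics/w5.png

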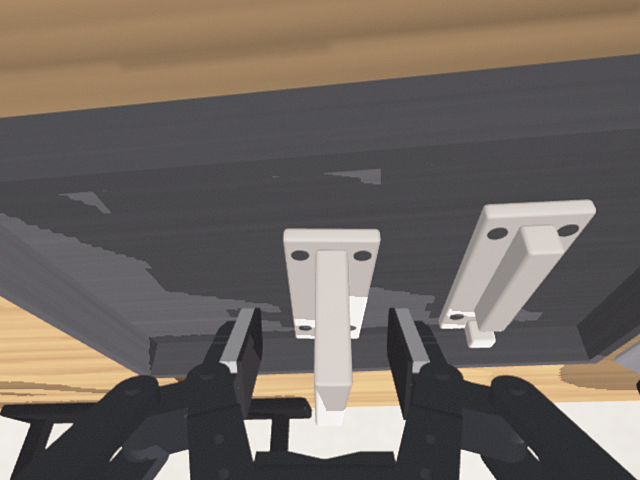

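The web centre is at column ~333 against a pad centre of ~325. I'll shift +2.5 mm and close.

Call:
send_path([
  [0, 0.012, -0.016, 0.4, 0.5, 0.4, 0.05],
  [0, 0.012, -0.016, 0.4, 0.5, 0.4, 0.05],
  [0, 0.012, -0.016, 0.4, 0.5, 0.4, 0.005],
  [0, 0.012, -0.016, 0.4, 0.5, 0.4, 0.005],
  [0, 0.012, -0.016, 0.4, 0.5, 0.4, 0.005],
  [0, 0.012, -0.016, 0.4, 0.5, 0.4, 0.005],
  [0, 0.012, -0.016, 0.4, 0.5, 0.4, 0.005],
])

```text
clock: 10.98
eef_pos: [0.6395, 0.0861, 0.0281]
tool_rot: [0.042, 0.947, -0.014, 0.318]
ft_force: [-2.6, -0.4, 3.7]
grip_width: 0.0115
grasp_force: 60.8
```

Call:
send_path([
  [0, 0, 0, -1.2, 0, -1.6, 0.005],
  [0, 0, 0, -2, 0, -8, 0.005],
  [0, 0, 0, -2, 0, -16, 0.005],
  [0, 0, 0, -2, 0, -24, 0.005],
  [0, 0, 0, -2, 0, -24, 0.005],
])

```text
clock: 11.6
eef_pos: [0.576, 0.0925, 0.1332]
tool_rot: [0.042, 0.946, -0.014, 0.32]
ft_force: [0.6, -0.5, -0.6]
grip_width: 0.0111
grasp_force: 60.3
```

```bash
python3 pl.py .051 .1
```

```text
[ 0.54734169 -0.27580634  0.12308224] [0.011 0.006 0.013] [ 0.0029 -0.3694  0.01  ]
```

Scaled: -0.11 m is -22, -0.369 m is -73.8, 0.013 rad is 0.052.

Call:
send_path([
  [0, 0, 0, 0, -10, 0, 0.005],
  [0, 0, 0, 0, -22, 0, 0.005],
  [0, 0, 0, 0, -34, 0, 0.005],
  [0, 0, 0, 0, -46, 0, 0.005],
  [0, 0, 0, 0, -58, 0, 0.005],
  [0.044, 0.024, 0.052, 0, -66, 0, 0.005],
  [0.044, 0.024, 0.052, 0.6, -72, 2, 0.005],
  [0.044, 0.024, 0.052, 0.6, -73.8, 2, 0.005],
  [0.044, 0.024, 0.052, 0.6, -73.8, 2, 0.005],
  [0.044, 0.024, 0.052, 0.6, -73.8, 2, 0.005],
])

```text
clock: 12.85
eef_pos: [0.5463, -0.2748, 0.1198]
tool_rot: [0.049, 0.948, -0.017, 0.315]
ft_force: [0.1, 0.7, -0.8]
grip_width: 0.0112
grasp_force: 60.2
```

```bash
python3 pl.py .051 .012
```

```text
[ 0.54734169 -0.27580634  0.03508224] [-0.001 -0.006  0.001] [ 0.0497 -0.0007  0.0686]
```

Call:
send_path([
  [0, -0.024, 0, 2.4, 0, 3.2, 0.005],
  [0, -0.024, 0, 5, 0, 6.8, 0.005],
  [0, -0.024, 0, 7.6, 0, 10.4, 0.005],
  [0, -0.024, 0, 9.9, 0, 13.7, 0.005],
  [0, -0.024, 0, 9.9, 0, 13.7, 0.005],
  [0, -0.024, 0, 9.9, 0, 13.7, 0.005],
])

```text
clock: 13.6
eef_pos: [0.5484, -0.2759, 0.0366]
tool_rot: [0.049, 0.947, -0.018, 0.318]
ft_force: [1.2, 0.2, -0.8]
grip_width: 0.0115
grasp_force: 60.2
```

```bash
python3 pl.py .051 .007
```

```text
[ 0.54734169 -0.27580634  0.03008224] [-0.002  0.002  0.002] [ 0.0048 -0.      0.0046]
```

Scaled: 0.0038 m is 0.76, 0.003 m is 0.6, 0.002 rad is 0.008.

Call:
send_path([
  [0, 0.008, 0, 0.3, 0, 0.38, 0.005],
  [0, 0.008, 0, 0.6, 0, 0.76, 0.005],
  [0, 0.008, 0, 0.6, 0, 0.76, 0.005],
])

```text
clock: 13.98
eef_pos: [0.5475, -0.2763, 0.031]
tool_rot: [0.05, 0.947, -0.018, 0.317]
ft_force: [0.2, -0.3, -1.0]
grip_width: 0.0114
grasp_force: 60.2
```

Call:
send_path([
  [0, 0, 0, 0.14, 0, 0.2, 0.005],
  [0, 0, 0, 0.2, 0, 0.26, 0.005],
  [0, 0, 0, 0.2, 0, 0.26, 0.005],
])

```text
clock: 14.35
eef_pos: [0.548, -0.2766, 0.0301]
tool_rot: [0.05, 0.947, -0.018, 0.318]
ft_force: [-2.7, 0.5, 5.4]
grip_width: 0.0111
grasp_force: 61.3
```

Scaled: -0.17 m is -34, -0.12 m is -24.

Call:
send_path([
  [0, 0, 0, 0, 0, 0, 0.02],
  [0, 0, 0, 0, 0, 0, 0.04],
  [0, 0, 0, 0, 0, 0, 0.045],
  [0, 0, 0, 0, 0, -6, 0.045],
  [0, 0, 0, 0, 0, -14, 0.045],
  [0, 0, 0, 0, 0, -24, 0.045],
  [0, 0, 0, 0, 0, -34, 0.02],
  [0, 0, 0, 0, 0, -34, 0.0],
])

```text
clock: 15.35
eef_pos: [0.4461, -0.2667, 0.1689]
tool_rot: [0.05, 0.946, -0.02, 0.319]
ft_force: [0.3, -0.7, 0.2]
grip_width: 0.0091
grasp_force: 0.0
```

Run:
```python
from h import *
import cv2
cv2.imwrite("pics/w6.png",bot.camera("wrist")[:,:,::-1])
T=bot.calibration("top");u=crop([[112,287]],4,(140,172))
s=least_squares(lambda q:(proj(T,[[q[0],q[1],.045]])-u).ravel(),[.5,.3]);print(s.x)
b=np.r_[s.x,.045]; q=ori(0.3,0.)   # look pose, tool down
t=b+[-.02,-.0,.13];print(t,*delta(t,q))
```

```text
[0.50929878 0.31029543]
[0.48929878 0.31029543 0.175     ] [-0.136  0.639 -0.391] [ 0.0084  0.5778 -0.0196]
```

View pics/w6.png

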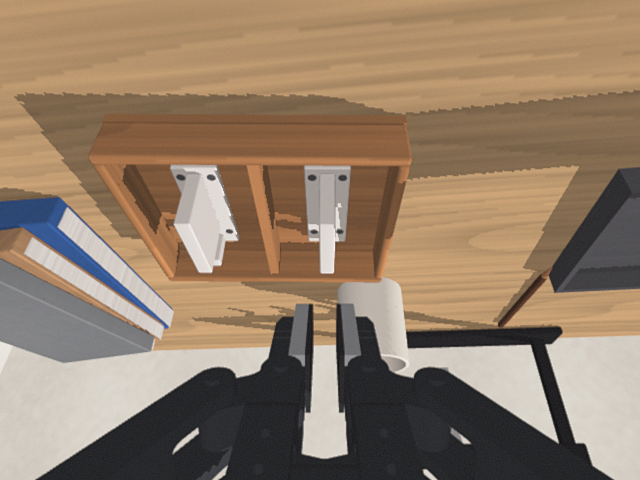

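Both finished hooks are upright and flat, one per bay (plates at 172–238 and 305–350). My viewing budget is used up, so I'll find the button by image code.

Call:
send_path([
  [0, 0.8, 0, 0, 10, 0, 0],
  [0, 1.4, 0, 0, 22, 0, 0],
  [-0.2, 2, -0.4, 0, 34, -2, 0],
  [-0.36, 2.556, -0.8, 1.6, 46, -4, 0],
  [-0.544, 2.556, -1.564, 1.6, 58, -4, 0],
  [-0.544, 2.556, -1.564, 1.6, 70, -4, 0],
  [-0.544, 2.556, -1.564, 1.6, 82, -4, 0],
  [-0.544, 2.556, -1.564, 1.6, 94, -4, 0],
  [-0.544, 2.556, -1.564, 1.6, 106, -4, 0],
  [-0.544, 2.556, -1.564, 1.6, 115.6, -4, 0],
])

```text
clock: 16.65
eef_pos: [0.4879, 0.3145, 0.1722]
tool_rot: [-0.151, 0.989, 0.001, -0.003]
ft_force: [0.3, -0.5, 0.4]
grip_width: 0.0001
grasp_force: 0.0
```

Create btn.py:
```python
import sys,cv2
from h import *
im=bot.camera("wrist");c=bot.calibration("wrist");print(cur()[0],cur()[2]["joint_pos"].round(2))
pr=proj(c,[[.509,.310,.045]])[0];print("pred",pr)
g=im.max(2);x,y=pr.astype(int);x0,y0=max(x-110,0),max(y-110,0);s=im[y0:min(y+110,480),x0:x+110]
dark=(s.max(2)<60).astype(np.uint8);dark=cv2.morphologyEx(dark,cv2.MORPH_OPEN,np.ones((3,3)))
cs,h=cv2.findContours(dark,cv2.RETR_CCOMP,cv2.CHAIN_APPROX_NONE)
for k,i in zip(cs,h[0]):
    if cv2.contourArea(k)>300:
        (a,b),w,_=cv2.fitEllipse(k);print("hole" if i[3]>=0 else "outer",round(a+x0,1),round(b+y0,1),np.round(w,1))
cv2.imwrite(sys.argv[1]+".png",im[:,:,::-1]);np.savez(sys.argv[1]+".npz",**c)
```

```bash
python3 btn.py pics/b1
```

```text
[0.48827375 0.32005053 0.17181551] [0.58 0.44 0.13 1.26 0.01 0.27]
pred [298.5157426  252.54919499]
outer 280.1 342.9 [44.9 73.5]
outer 374.5 340.3 [46.3 86.1]
outer 324.2 336.5 [ 8.4 81.4]
outer 303.3 252.6 [62.9 63.3]
hole 303.0 257.5 [47.7 47.8]
```

The rows are not in the units I measure in: shifts go in units of 5 mm and turns go in units of 0.25 rad. I convert before sending: -0.04 m is -8, -0.03 m is -6.

Call:
send_path([
  [0, 0, 0, -4, -6, -2, 0],
  [0, 0, 0, -4, -8, -2, 0],
  [0, 0, 0, -4, -8, -2, 0],
  [0, 0, 0, -4, -8, -2, 0],
])

```text
clock: 17.2
eef_pos: [0.5187, 0.2791, 0.184]
tool_rot: [-0.15, 0.989, 0.001, -0.002]
ft_force: [0.5, 0.6, -0.6]
grip_width: 0.0003
grasp_force: 0.0
```

```bash
python3 btn.py pics/b2
```

```text
[0.5187333  0.27925998 0.18424869] [0.49 0.44 0.17 1.3  0.   0.19]
pred [365.05095057 225.14975854]
outer 375.8 318.7 [ 37.6 161.7]
outer 361.4 222.9 [61.6 62.2]
hole 363.0 226.8 [47.2 47.5]
```

Run:
```python
from h import *
c=[dict(np.load(f"pics/b{i}.npz")) for i in(1,2)];T=bot.calibration("top")
u=[[303,257.5],[363,226.8]]; ut=crop([[112,287]],4,(140,172))[0]
f=lambda q:np.r_[proj(c[0],[q])[0]-u[0],proj(c[1],[q])[0]-u[1]]
s=least_squares(f,[.51,.31,.045]);print("wrist2",s.x,s.fun)
s2=least_squares(lambda q:np.r_[f(q),proj(T,[q])[0]-ut],[.51,.31,.045]);print("3 views",s2.x,s2.fun)
print("b2 only @.045",least_squares(lambda q:proj(c[1],[[q[0],q[1],.045]])[0]-u[1],[.51,.31]).x)
b=s2.x;q=ori(.3,0.);t=np.r_[b[:2],.075];print(delta(t,q))
```

```text
wrist2 [0.51713029 0.31408641 0.02590625] [-1.07591941 -2.51732615  1.11190277  2.56640655]
3 views [0.51484539 0.31325318 0.03234583] [-1.65168331 -2.55413443  1.88860079  1.9525519   0.01688854 -1.90770759]
b2 only @.045 [0.51064061 0.30897064]
(array([ 0.004, -0.003,  0.001]), array([-0.0067,  0.0332,  0.1093]))
```

Scaled: 0.05 m is 10, 0.03 m is 6, 0.004 rad is 0.016.

Call:
send_path([
  [0.016, 0, 0, -1, 6, 6, 0],
  [0.016, 0, 0, -1, 6, 10, 0],
  [0.016, 0, 0, -1, 6, 10, 0],
  [0.016, 0, 0, -1, 6, 10, 0],
  [0.016, 0, 0, -1, 6, 10, 0],
])

```text
clock: 17.88
eef_pos: [0.5159, 0.3097, 0.1364]
tool_rot: [-0.15, 0.989, 0.0, 0.0]
ft_force: [-0.0, -0.0, 0.6]
grip_width: 0.0002
grasp_force: 0.0
```

```bash
python3 btn.py pics/b3
```

Run:
```python
from h import *
print(cur()[0])
```

```text
[0.51590263 0.30960777 0.13633177] [0.54 0.49 0.12 1.2  0.   0.24]
pred [325.4173829  236.58213092]
outer 361.3 333.7 [26.  48.8]
outer 281.5 331.5 [31.6 53.2]
outer 321.0 233.2 [74.1 74.3]
hole 321.3 238.3 [55.7 56.1]
[0.51590263 0.30960777 0.13633177]
```

Run:
```python
from h import *
c=[dict(np.load(f"pics/b{i}.npz")) for i in(3,2)]
u=[[321.3,238.3],[363,226.8]]
f=lambda q:np.r_[proj(c[0],[q])[0]-u[0],proj(c[1],[q])[0]-u[1]]
s=least_squares(f,[.51,.31,.045]);print(s.x,s.fun)
b=s.x;q=ori(.3,0.);t=np.r_[b[:2],.065];print(delta(t,q))
```

```text
[0.50836158 0.30725796 0.05325647] [ 0.09132708  0.29020865 -0.10980302 -0.34837352]
(array([0.   , 0.   , 0.001]), array([ 0.0079, -0.    ,  0.0713]))
```

Scaled: 0.073 m is 14.6, 0.06 m is 12.

Call:
send_path([
  [0, 0, 0, 1.4, 0, 6, 0],
  [0, 0, 0, 1.4, 0, 12, 0],
  [0, 0, 0, 1.4, 0, 14.6, 0],
  [0, 0, 0, 1.4, 0, 14.6, 0],
  [0, 0, 0, 1.4, 0, 14.6, 0],
])

```text
clock: 18.55
eef_pos: [0.5094, 0.3078, 0.0634]
tool_rot: [-0.15, 0.989, 0.0, 0.0]
ft_force: [0.7, 0.4, 0.6]
grip_width: -0.0004
grasp_force: 0.0
```

Call:
send_path([
  [0, 0, 0, 0, 0, 0.6, 0],
  [0, 0, 0, 0, 0, 1.2, 0],
  [0, 0, 0, 0, 0, 1.8, 0],
  [0, 0, 0, 0, 0, 1.8, 0],
])

```text
clock: 19.05
eef_pos: [0.5089, 0.3076, 0.0535]
tool_rot: [-0.15, 0.989, -0.0, -0.0]
ft_force: [-0.4, 0.6, 2.7]
grip_width: -0.0002
grasp_force: 1.7
```

Call:
send_path([
  [0, 0, 0, 0, 0, 0.4, 0],
  [0, 0, 0, 0, 0, 0.8, 0],
  [0, 0, 0, 0, 0, 0.8, 0],
])

```text
clock: 19.42
eef_pos: [0.5089, 0.3077, 0.051]
tool_rot: [-0.15, 0.989, 0.0, 0.0]
ft_force: [-3.1, -1.5, 11.9]
grip_width: -0.0002
grasp_force: 6.1
```

Call:
send_path([
  [0, 0, 0, 0, 0, 0.3, 0],
  [0, 0, 0, 0, 0, 0.6, 0],
  [0, 0, 0, 0, 0, 0.6, 0],
])

```text
clock: 19.8
eef_pos: [0.509, 0.3077, 0.0507]
tool_rot: [-0.15, 0.989, 0.0, 0.001]
ft_force: [-6.5, -4.7, 26.6]
grip_width: 0.0002
grasp_force: 13.1
```

Call:
send_path([
  [0, 0, 0, 0, 0, -4, 0],
  [0, 0, 0, 0, 0, -12, 0],
  [0, 0, 0, 0, 0, -20, 0],
  [0, 0, 0, 0, 0, -20, 0],
  [0, 0, 0, 0, 0, -20, 0],
  [0, 0, 0, 0, 0, -20, 0],
])

```text
clock: 20.55
eef_pos: [0.5073, 0.3067, 0.144]
tool_rot: [-0.15, 0.989, -0.001, -0.003]
ft_force: [0.4, -0.1, -0.4]
grip_width: 0.0
grasp_force: 0.0
```

```bash
python3 -c "
from workcell import bot
print(bot.job_done())"
```

```text
the job is handed in; nothing more can be done
None
```

Job handed in at 20.6 s: both finished hooks were set down flat, one per tote bay, the half print was left in the tray, and the button was pressed to its stop (26.6 N) and let go.

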